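Load the bead-tray dolly and uncouple its draw-bar

TASK

Get the docked bead-tray dolly ready to roll away: lay the green separator sheet squarely on the tray of red beads on the dolly, let go, then set the tray of lilac and jade beads squarely on the sheet and let go. Then pull the red latch tab sideways, away from the coupler, against its spring, lift the blue draw-bar off its ball and finish holding its coupler up, still in the gripper, about 5 cm above where it was coupled. Leave the other things on the table where they are.

Things in the scene. Friction and masses are not known exactly. Their poses are not given: they have to be found in the camera images.
- dock: The docked dolly, fixed to the table: a board 130 x 400 x 12 with, on it, a chocked plywood dolly (deck 100 x 155, deck top 45 above the table) at its -y end and a ball mount at its +y end. Origin: on the table at (0, 0); own y runs along the draw-bar from dolly to ball, x across it, z up. All dock measures are in this frame.
- deck_center (a point): Centre of the dolly deck's top face, at dock (0, -125, 45).
- lower_tray: Shallow open wooden tray of fixed red and amber beads, loose on the dolly deck; 130 (own x) x 60 (own y) x 22 high, walls 4 thick, 0.4 kg. Origin: centre of its underside. Its long side lies along the draw-bar. The separator sheet rests on its rim, 22 above its origin.
- sheet: Green rigid separator sheet (hardboard), 130 (own x) x 60 (own y) x 6 thick, about 0.06 kg. Origin: centre of its underside. At the start it lies flat on one of the two dark stands, lengthways, its long edges overhanging the stand by about 10 each side, so it can be pinched across its 60 mm width from above.
- upper_tray: Shallow open wooden tray of fixed lilac and jade beads, 130 (own x) x 60 (own y) x 22 high, about 0.2 kg. Origin: centre of its underside. At the start it lies lengthways on the other dark stand, overhanging like the sheet; pinch it across its 60 mm width.
- stand_a: Dark wooden block fixed to the table, 100 (own x) x 40 (own y) x 25 high. Origin: centre of its underside.
- stand_b: Second dark wooden block like stand_a, fixed.
- tongue (a joint): Angle of the blue draw-bar about its hinge on the dolly: 0 = level, coupled on the ball; grows as the ball end rises, up to 0.9 rad. It falls back by its weight when let go. Draw-bar and coupler weigh about 0.5 kg.
- tongue_hinge (a point): Hinge axis of the draw-bar, at dock (0, -30, 66); the axis runs along dock x. The coupler centre and the latch tab lie 150 along +y from it.
- coupler: Blue coupler box at the end of the draw-bar, 44 (own x) x 48 (own y), its flat top 18 above its origin; open below, sits over the ball. Origin: the ball's centre when coupled, 62 above the table. Axes as the dock's when coupled.
- coupler_center (a point): The coupler's origin: the centre of its socket.
- ball_center (a point): Centre of the 24 dia steel ball on the ball mount, fixed, at dock (0, 120, 62). The ball's underside is flat, and the latch plate catches below it.
- latch (a joint): Travel of the spring latch in the coupler, m: 0 = sprung home, locked under the ball (the draw-bar rises only about 2 mm); grows as the tab is pulled along coupler -x to its stop at 0.016. Clear of the ball beyond 0.009. The spring takes 3 N at first, 8 N at the stop, and pulls it home when let go. The latch rides in the coupler: lifting the tab lifts the draw-bar.
- latch_tab: Red upright grip tab of the latch, 12 thick (own x, the pull direction) x 24 (own y) x 36 high. Origin: centre of its lower end, at coupler (-35, 0, 20) when home, 82 above the table; it stands beside the coupler on its -x side, wholly above the coupler's top. Pinch it from above across its 12 mm thickness; pull along own -x.
- tab_center (a point): Middle of the red tab, 18 above its lower end; 100 above the table when home.
- bead_jar: amber glass bead jar with a wooden lid, 56 dia x 75 high (mm); a bystander, to be left alone. Origin: centre of its underside.
- bead_bowl: white china bowl, 84 dia x 38 high (mm); a bystander, to be left alone. Origin: centre of its underside.
- phone: black phone lying flat, 74 x 150 x 9 (mm); a bystander, to be left alone. Origin: centre of its underside.
- thread_spool: red thread spool standing up, 40 dia x 45 high (mm); a bystander, to be left alone. Origin: centre of its underside.
- bracelet: jade-green bangle lying flat, 72 dia x 10 high (mm); a bystander, to be left alone. Origin: centre of its underside.
- bead_brush: bead brush lying on the table, about 180 long (mm); a bystander, to be left alone. Origin: under its middle.
- cork_disc: cork disc lying flat, 70 dia x 12 high (mm); a bystander, to be left alone. Origin: centre of its underside.
Mind the look-alikes: they are no part of the job. Of the things like the sheet, leave any that is brown, orange or purple; of the rest the larger one is meant.

How it is judged (in metres and radians):
On the way, in this order (a step that is already met when the one before it is completed fails the run):
1. the sheet lies squarely on the lower tray, let go (horizontal distance between sheet and lower_tray below 0.012 m and angle between the x axis of sheet and the x axis of lower_tray, either way round below 0.15 rad and z of sheet in the frame of lower_tray between 0.019 and 0.025 m and contact force between the fingers and sheet below 0.05 N and linear speed of sheet below 0.02 m/s), for 0.2 s.
2. the upper tray lies squarely on the sheet, let go (horizontal distance between sheet and lower_tray below 0.012 m and angle between the x axis of sheet and the x axis of lower_tray, either way round below 0.15 rad and z of sheet in the frame of lower_tray between 0.019 and 0.025 m and horizontal distance between upper_tray and sheet below 0.012 m and angle between the x axis of upper_tray and the x axis of sheet, either way round below 0.15 rad and z of upper_tray in the frame of sheet between 0.0035 and 0.0085 m and contact force between the fingers and upper_tray below 0.05 N and linear speed of upper_tray below 0.02 m/s), for 0.2 s.
3. the latch is pulled clear of the ball while the draw-bar is still down (value of joint latch above 0.009 m and value of joint tongue below 0.03 rad), for 0.1 s.
4. the coupler is lifted off the ball (z of coupler_center in the frame of ball_center above 0.035 m), for 0.2 s.
At the end, for the whole second after the job is handed in: Coupler held still by the fingers (over 1 N), over 35 mm above the ball. Sheet on lower tray, upper tray on sheet, each centred within 12 mm and 0.15 rad on the one below, flat, at rest, untouched; lower tray on the deck within 30 mm of its middle (all of step 2 and z of coupler_center in the frame of ball_center above 0.035 m and velocity of joint tongue between -0.05 and 0.05 rad/s and contact force between the fingers and coupler above 1 N and horizontal distance between lower_tray and deck_center below 0.03 m and height (world z) of lower_tray between 0.042 and 0.048 m and contact force between the fingers and sheet below 0.05 N and linear speed of sheet below 0.02 m/s); the arm keeps its last pose, push and grip.
It fails at once if a bystander was moved more than 30 mm (distance of any of bead_jar, bead_bowl, phone, thread_spool, bracelet, bead_brush, cork_disc from where it was at the start of the episode above 0.03 m).
It also fails if it takes over 72 s, if anything falls off the work surface, if the arm or the gripper's body presses on something with over 40 N, if the wrist force passes 120 N, or if a joint passes its speed limit or range.

ROBOT

A 6-joint arm with a two-finger parallel gripper is mounted at the origin on the work surface. World frame = base frame: x ahead of the robot, y to its left, z up, the work surface at z = 0. Lengths are in m, angles in degrees, forces in N, time in s.
With the tool pointing down it reaches from about 0.25 to 0.725 m from the base axis. Payload 9.7 kg.
Tool frame: the origin (TCP) lies between the finger pads; the fingertips stand bot.tcp_to_tips ahead of it and the grasp point (between the pads) lies 11 mm behind it (bot.tcp_to_tips is the distance from the TCP to the fingertips, in m); z points along the fingers, y is the line along which they close (so a half turn about z gives the same grasp; the last joint's range is limited). The gripper opens to 85 mm and grips with 20 to 120 N. Pads are 22 mm wide; open, the fingers measure 114 mm over their backs; the gripper's body (76 mm by 85 mm) begins 54 mm behind the grasp point. The pads swing forward as they close: fully open they stand 13 mm farther back than shut.
Start: joints at [64.286, 4.979, 10.078, 95.1, 0, 90], TCP at [0.239, 0.496, 0.239] pointing down, gripper open.
Joint ranges: [-179.16, 179.16], [-48.56, 103.87], [-65.8, 70.77], [-126.05, 130.52], [-82.76, 87.17], [-180, 180]. Speed limits (degrees/s): [127.2, 127.2, 147.25, 180, 180, 180].

INTERFACE

Orientations are given as [roll, pitch, yaw] about the fixed x, y, z axes, in that order (R = Rz(yaw) Ry(pitch) Rx(roll)).
In Python, from workcell import bot gives the robot as it stands. The module is installed in compiled form; this text tells all that it offers.
- The arm moves only by the tool carry_out, never from a script. Its arguments are lists of equal length, an entry for each row: "linear": the shift along the world's x, y, z normalised to -1 to 1, where 1 is 2 cm, a list of three; "rotation": the turn, a rotation vector about the world's x, y, z normalised to -1 to 1, where 1 is 8 degrees, a list of three; "grip": the closure, from -1 (fully open) to 1 (shut). In form: {"linear": [[tx, ty, tz], ...], "rotation": [[rx, ry, rz], ...], "grip": [grip, ...]}. A call has 1 to 12 rows; each row shifts and turns the commanded pose from where the row before left it; what a row does not reach is not made up. A row lasts 1/10 s, in which the tool goes at most 50 mm and 8.59 degrees, less where a joint would pass 70% of its speed; a pose out of reach is approached as far as the arm can. A call with a number of a shift or a turn outside -1 to 1 is refused whole. A call with a gripper value outside its range is refused whole. The fingers move at their own pace and stop on an object; "grip_force" is the grip in N (left out, the last holds). Time passes only in rows, so rows that do not move let the fingers close. It gives the time, the measured TCP pose, the force, the opening and the grip force at its end, in the units of the state.
- bot.get_obs(): the state, without advancing time (a new reading comes with each control period).
- bot.camera(name): name is "scene" or "top" or "wrist"; returns the picture (384x512x3 uint8, blue, green, red); there is no depth.
- bot.camera_model(name): a dict with "fx", "fy", "cx", "cy" (pixels), "distortion" ([k1, k2, p1, p2, k3] as OpenCV has them; the pictures are not rectified), "camera_from_world" (4x4, takes a point from world to camera coordinates). Camera axes: x right, y up, looking along -z (the intrinsics and any distortion apply to the point x, -y, -z); pixel columns grow to the right and rows downward; lengths in m; the calibration is good to about 2 mm. A picture is of the moment at which its call begins: read the wrist's pose just before it. camera_model takes no time and is no camera call; for the wrist camera it gives the pose at the moment of the call.
- bot.job_done(): hands the job in; it is judged then, once.
The state is a dict: "time": time; "q": joint angles; "qd": joint speeds; "joint_efforts": joint torques, N m; "ee_pos": TCP position; "tcp_rot": TCP orientation; "wrist_force": force on the tool from outside, world axes, zero at the start; "torque": the same for the moment, N m; "opening": finger opening in m; "grasp_force": force on a finger pad.
Only numpy, scipy, OpenCV 4.12 (cv2) and the standard library are available. Lean on these libraries where they do the work, as an engineer would, in place of code of your own. Each camera call takes 0.05 s, during which the arm holds its last target. There are 200 camera calls.

## Working session

There is one attempt and no reset: what is moved stays moved. The work goes in short steps, Python scripts to look and compute and a tool call to move; the robot and the scene stay as the last step left them, time stands still between calls to the robot, and variables do not carry over. Pictures are saved under pics/ and viewed, at most 10 in all, crops included, and the job is handed in when it is done.

Besides the shell and the picture viewer there is one more tool, called after ">>>" by a JSON object that holds its "api" and its "payload", one argument or row to a line. carry_out: Moves the arm, as the interface text tells. Its arguments: {"type":"object","properties":{"linear":{"type":"array","items":{"type":"array","items":{"type":"number"}}},"rotation":{"type":"array","items":{"type":"array","items":{"type":"number"}}},"grip":{"type":"array","items":{"type":"number"}},"grip_force":{"type":"number"}},"required":["linear","rotation","grip"]}

```bash
mkdir -p pics; ls; cat > h.py <<'E'
import numpy as np, cv2
from workcell import bot
def ray(m,px):
    K=np.array([[m['fx'],0,m['cx']],[0,m['fy'],m['cy']],[0,0,1.]])
    u=cv2.undistortPoints(np.array(px,float).reshape(-1,1,2),K,np.array(m['distortion'],float)).reshape(-1,2)
    d=np.c_[u[:,0],-u[:,1],-np.ones(len(u))]
    T=np.linalg.inv(np.array(m['camera_from_world']))
    return T[:3,3], d@T[:3,:3].T
def plane(m,px,z):
    o,d=ray(m,px); return o+d*((z-o[2])/d[:,2])[:,None]
def proj(m,P):
    P=np.atleast_2d(P); T=np.array(m['camera_from_world']); c=P@T[:3,:3].T+T[:3,3]
    K=np.array([[m['fx'],0,m['cx']],[0,m['fy'],m['cy']],[0,0,1.]])
    c=c*[1,-1,-1]
    return cv2.projectPoints(c.reshape(-1,1,3),np.zeros(3),np.zeros(3),K,np.array(m['distortion'],float))[0].reshape(-1,2)
def tri(m1,p1,m2,p2):
    o1,d1=ray(m1,[p1]);o2,d2=ray(m2,[p2]);A=np.c_[d1[0],-d2[0]]
    s=np.linalg.lstsq(A,o2-o1,rcond=None)[0];a=o1+d1[0]*s[0];b=o2+d2[0]*s[1]
    return (a+b)/2,np.linalg.norm(a-b)
E
python3 - <<'E'
from h import *
o=bot.get_obs(); print(o, bot.tcp_to_tips)
for n in('scene','top'):
    im=bot.camera(n); cv2.imwrite(f'pics/{n}0.png',im); m=bot.camera_model(n); T=np.linalg.inv(m['camera_from_world']); print(n,m['fx'],T.round(3))
a=np.hstack([cv2.imread('pics/scene0.png'),cv2.imread('pics/top0.png')])
E
```

```text
pics
{'time': 0.0, 'q': array([6.42879575e+01, 5.00973966e+00, 1.00336816e+01, 9.50989122e+01,
       7.22413940e-04, 9.00011147e+01]), 'qd': array([-0.0966852 , -0.02668949,  0.055865  , -0.03824665, -0.04999628,
        0.02012529]), 'joint_efforts': array([ 6.71462954e-05, -5.20375943e+01,  4.64816666e+01,  1.59639685e-02,
        1.21993157e-04, -1.16045865e-05]), 'ee_pos': array([0.23851786, 0.49534509, 0.23858919]), 'tcp_rot': array([-1.79925030e+02, -7.20954825e-04,  1.54286842e+02]), 'wrist_force': array([ 0.16426907, -0.01352199,  0.07670368]), 'torque': array([ 0.01415085, -0.03593216, -0.00160962]), 'grasp_force': 0.0, 'opening': 0.08527188791839571} 0.008
scene 422.1892992468725 [[-0.752 -0.417  0.511  1.104]
 [ 0.659 -0.497  0.564  0.648]
 [ 0.019  0.761  0.649  0.867]
 [ 0.     0.     0.     1.   ]]
top 361.71321910969414 [[-0.019  0.983 -0.184  0.306]
 [-1.    -0.019  0.005 -0.02 ]
 [ 0.002  0.184  0.983  1.184]
 [ 0.     0.     0.     1.   ]]
```

View pics/scene0.png

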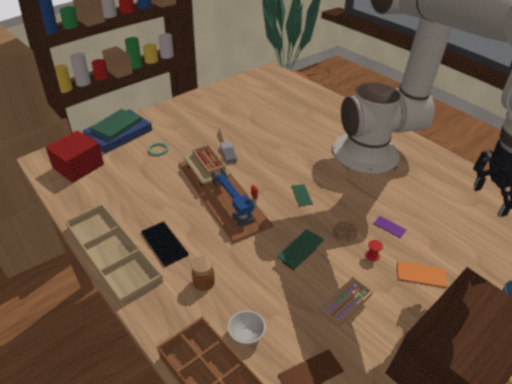

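View pics/top0.png

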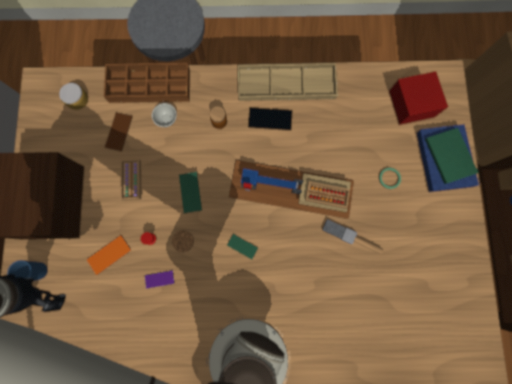

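Top view: sheet candidates are dark green (190,193), small green (242,246), brown (118,131), orange (108,253), purple (159,279) and the green book (452,152). I choose the dark green at (190,193), the larger green one and on a stand. The upper tray is at (132,179), the dock at (293,188) with its coupler to the left at about (250,180). Next is a close crop to check.

```bash
python3 - <<'E'
import cv2,numpy as np
t=cv2.imread('pics/top0.png');s=cv2.imread('pics/scene0.png')
a=cv2.resize(t[140:260,110:370],(800,369),interpolation=cv2.INTER_CUBIC)
b=cv2.resize(s[140:240,170:280],(254,231),interpolation=cv2.INTER_CUBIC)
c=cv2.resize(s[180:330,265:435],(262,231),interpolation=cv2.INTER_CUBIC)
z=np.zeros((231,800-516,3),np.uint8)
cv2.imwrite('pics/crop0.png',np.vstack([a,np.hstack([b,c,z])]))
E
```

```text
(no output)
```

View pics/crop0.png

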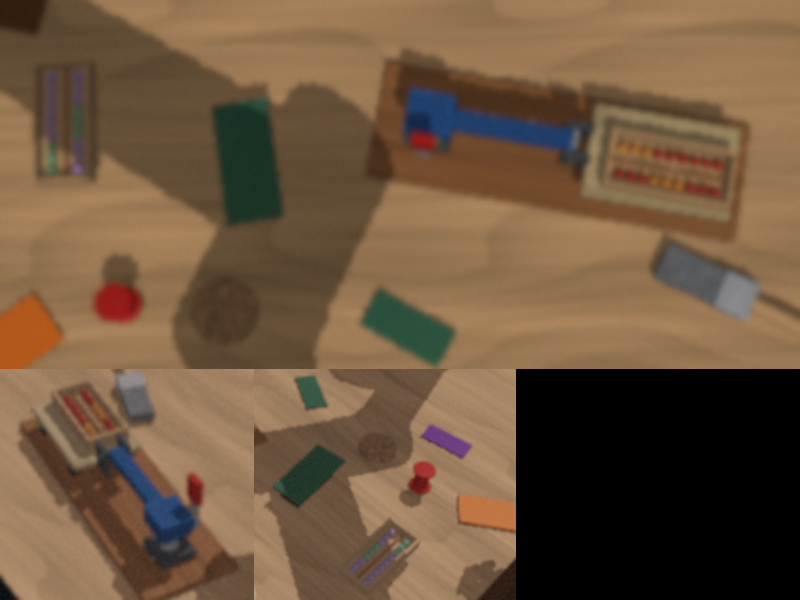

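The crop confirms the dark green sheet on its stand (crop 247,160), the lilac/jade tray (67,122), the red tab (423,140) on the robot side of the blue coupler, and the red bead tray on the deck (665,160). Now the measuring.

```bash
cat > meas.py <<'E'
from h import *
def mask(im,name,roi):
    h=cv2.cvtColor(im,cv2.COLOR_BGR2HSV);H,S,V=cv2.split(h.astype(int))
    m={'green':(H>65)&(H<95)&(S>90)&(V>15),'blue':(H>100)&(H<125)&(S>120)&(V>35),'red':((H<5)|(H>172))&(S>150)&(V>70)}[name].astype(np.uint8)
    r=np.zeros_like(m);x0,y0,x1,y1=roi;r[y0:y1,x0:x1]=1;m*=r
    n,l,st,c=cv2.connectedComponentsWithStats(m); k=1+st[1:,4].argmax(); return (l==k).astype(np.uint8),c[k],st[k,4]
def rect(mk):
    c=max(cv2.findContours(mk,0,1)[0],key=cv2.contourArea); return cv2.minAreaRect(c)
E
python3 - <<'E'
from meas import *
t=cv2.imread('pics/top0.png');s=cv2.imread('pics/scene0.png');mt=bot.camera_model('top');ms=bot.camera_model('scene')
R={'green':((170,165,212,220),(270,222,330,275)),'blue':((235,155,310,205),(205,165,265,230)),'red':((238,170,260,200),(245,180,265,205))}
for n,(a,b) in R.items():
    A,ca,na=mask(t,n,a);B,cb,nb=mask(s,n,b);print(n,ca.round(1),na,cb.round(1),nb,'tri',[np.round(v,4) for v in tri(mt,ca,ms,cb)])
    if n=='green':
        bx=cv2.boxPoints(rect(A));P=plane(mt,bx,.031);print(P.round(4),np.linalg.norm(np.diff(P,axis=0),axis=1).round(3))
    if n=='blue':
        ys,xs=np.nonzero(A); print('ends',xs.min(),xs.max()); 
        for lo,hi in((241,256),(262,275),(275,290),(290,300)):
            k=(xs>=lo)&(xs<hi);print(lo,xs[k].mean(),ys[k].mean(),plane(mt,[[xs[k].mean(),ys[k].mean()]],.07).round(4))
# crop->top px: x=110+cx*260/800, y=140+cy*120/369
f=lambda p:np.array(p)*[260/800,120/369]+[110,140]
P=plane(mt,f([[36,64],[97,64],[95,180],[38,178]]),.047);print('upper',P.round(4),P.mean(0),np.linalg.norm(np.diff(P,axis=0),axis=1))
P=plane(mt,f([[390,60],[749,122],[735,240],[367,175]]),.012);print('board',P.round(4),P.mean(0),np.linalg.norm(np.diff(P,axis=0),axis=1))
P=plane(mt,f([[612,128],[731,147],[722,207],[606,190]]),.067);print('lower',P.round(4),P.mean(0),np.linalg.norm(np.diff(P,axis=0),axis=1))
P=plane(mt,f([[598,102],[748,124],[737,220],[583,196]]),.045);print('deck',P.round(4),P.mean(0),np.linalg.norm(np.diff(P,axis=0),axis=1))
E
```

```text
green [190.  192.1] 572 [300.2 248.6] 379 tri [array([0.5191, 0.1803, 0.0237]), np.float64(0.0031)]
[[0.5745 0.2144 0.031 ]
 [0.5804 0.1632 0.031 ]
 [0.4605 0.1468 0.031 ]
 [0.4549 0.1971 0.031 ]] [0.052 0.121 0.051]
blue [264.3 179.2] 413 [236.7 197. ] 440 tri [array([ 0.5462, -0.058 ,  0.0598]), np.float64(0.0063)]
ends 242 295
241 249.03614457831324 176.1987951807229 [[ 0.557  -0.0121  0.07  ]]
262 267.94805194805195 180.2987012987013 [[ 0.5426 -0.0714  0.07  ]]
275 281.9886363636364 182.82954545454547 [[ 0.5337 -0.1153  0.07  ]]
290 292.34285714285716 184.57142857142858 [[ 0.5275 -0.1476  0.07  ]]
red [246.9 185.4] 36 [254.  191.4] 53 tri [array([ 0.5217, -0.0058,  0.1012]), np.float64(0.0015)]
upper [[0.621  0.3993 0.047 ]
 [0.6198 0.3354 0.047 ]
 [0.496  0.3328 0.047 ]
 [0.4993 0.3915 0.047 ]] [0.55902591 0.36476362 0.047     ] [0.06395805 0.1238266  0.05879066]
board [[ 0.628   0.0284  0.012 ]
 [ 0.5516 -0.357   0.012 ]
 [ 0.4247 -0.3333  0.012 ]
 [ 0.5017  0.0544  0.012 ]] [ 0.52650233 -0.1518715   0.012     ] [0.39296598 0.12911827 0.3952355 ]
lower [[ 0.5365 -0.2005  0.067 ]
 [ 0.5144 -0.321   0.067 ]
 [ 0.4528 -0.3077  0.067 ]
 [ 0.4724 -0.1914  0.067 ]] [ 0.4940255  -0.25515004  0.067     ] [0.12250542 0.06296983 0.1180173 ]
deck [[ 0.5692 -0.1907  0.045 ]
 [ 0.5426 -0.3463  0.045 ]
 [ 0.4419 -0.3279  0.045 ]
 [ 0.4699 -0.1707  0.045 ]] [ 0.50590071 -0.25891272  0.045     ] [0.15786926 0.10232617 0.15969379]
```

>>> {"api": "carry_out", "payload": {
  "linear": [
    [0.87, -0.98, 0],
    [0.87, -0.98, 0],
    [0.87, -0.98, 0],
    [0.87, -0.98, 0],
    [0.87, -0.98, 0],
    [0.87, -0.98, 0],
    [0.87, -0.98, 0],
    [0.87, -0.98, 0],
    [0.87, -0.98, 0],
    [0.87, -0.98, 0],
    [0.87, -0.98, 0],
    [0.87, -0.98, 0]
  ],
  "rotation": [
    [0, 0, 0.26],
    [0, 0, 0.26],
    [0, 0, 0.26],
    [0, 0, 0.26],
    [0, 0, 0.26],
    [0, 0, 0.26],
    [0, 0, 0.26],
    [0, 0, 0.26],
    [0, 0, 0.26],
    [0, 0, 0.26],
    [0, 0, 0.26],
    [0, 0, 0.26]
  ],
  "grip": [-1, -1, -1, -1, -1, -1, -1, -1, -1, -1, -1, -1]
}}

```text
time: 1.3
ee_pos: [0.448, 0.2594, 0.239]
tcp_rot: [-180.0, -0.0, 179.3]
wrist_force: [1.2, 0.2, 0.2]
opening: 0.0851
grasp_force: 0.0
```

>>> {"api": "carry_out", "payload": {
  "linear": [
    [0.87, -0.98, 0],
    [0.87, -0.98, 0],
    [0.87, -0.98, 0],
    [0.87, -0.98, 0],
    [0, 0, 0],
    [0, 0, 0],
    [0, 0, 0]
  ],
  "rotation": [
    [0, 0, 0.26],
    [0, 0, 0.26],
    [0, 0, 0.26],
    [0, 0, 0.26],
    [0, 0, 0],
    [0, 0, 0],
    [0, 0, 0]
  ],
  "grip": [-1, -1, -1, -1, -1, -1, -1]
}}

```text
time: 2.0
ee_pos: [0.5166, 0.1824, 0.2392]
tcp_rot: [180.0, -0.0, -172.4]
wrist_force: [-0.1, 0.6, 0.2]
opening: 0.0853
grasp_force: 0.0
```

```bash
cat > snap.py <<'E'
from h import *
import pickle
def snap(k):
    o=bot.get_obs();m=bot.camera_model('wrist');w=bot.camera('wrist');t=bot.camera('top')
    cv2.imwrite(f'pics/w{k}.png',w);cv2.imwrite(f'pics/t{k}.png',t);pickle.dump((o,m),open(f'w{k}.pkl','wb'));return o,m,w,t
E
python3 - <<'E'
from snap import *
o,m,w,t=snap(1);print(o['time'],o['ee_pos'],o['tcp_rot'],np.linalg.inv(m['camera_from_world']).round(3),m['fx'])
print(proj(m,[[.518,.18,.031]]))
E
```

```text
2.0 [0.5165796  0.18237941 0.23916788] [ 1.79995591e+02 -2.63127369e-02 -1.72436285e+02] [[-0.131 -0.943 -0.306  0.438]
 [ 0.991 -0.125 -0.041  0.172]
 [ 0.    -0.309  0.951  0.374]
 [ 0.     0.     0.     1.   ]] 303.18302167057004
[[248.7673677  169.34648657]]
```

View pics/w1.png

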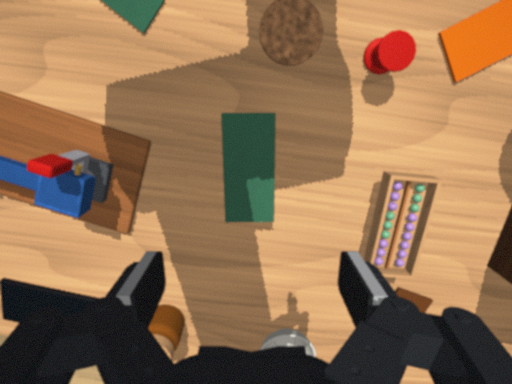

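The wrist view shows the sheet (222-275, 113-222), the upper tray (372-437, 173-272), the red tab (50,165), the coupler and the board end.

```bash
python3 - <<'E'
from meas import *
import pickle
o,m=pickle.load(open('w1.pkl','rb'));w=cv2.imread('pics/w1.png');t=cv2.imread('pics/top0.png');mt=bot.camera_model('top')
A,ca,na=mask(w,'green',(210,100,290,235));r=rect(A);bx=cv2.boxPoints(r);print(r)
print('tri',tri(m,r[0],mt,rect(mask(t,'green',(170,165,212,220))[0])[0]))
for z in(.025,.031):
    P=plane(m,bx,z);d=np.diff(P,axis=0);print(P.mean(0).round(4),np.linalg.norm(d,axis=1).round(4),np.degrees(np.arctan2(d[:,1],d[:,0])).round(1))
P=plane(m,[[386,173],[438,180],[411,275],[368,264]],.047);print('tray',P.round(4),P.mean(0),np.linalg.norm(np.diff(P,axis=0),axis=1))
B,cb,nb=mask(w,'red',(20,145,80,185));C,cc,nc=mask(t,'red',(238,170,260,200));print('tab',cb,cc,tri(m,cb,mt,cc))
P=plane(m,[[151,141],[127,234],[0,93]],.012);print('board end',P.round(4))
E
```

```text
((248.0, 167.0), (106.0, 50.0), 90.0)
tri (array([0.51482754, 0.17889999, 0.03769877]), np.float64(0.0019777236082138354))
[0.5201 0.1793 0.025 ] [0.0559 0.1279 0.0622] [ 97.5   8.8 -82.5]
[0.5187 0.1792 0.031 ] [0.0549 0.1257 0.0612] [ 97.5   8.8 -82.5]
tray [[0.498  0.3323 0.047 ]
 [0.4978 0.3943 0.047 ]
 [0.6223 0.4003 0.047 ]
 [0.6135 0.3413 0.047 ]] [0.55791608 0.36704374 0.047     ] [0.06206319 0.12466606 0.05970249]
tab [ 49.0403338  165.18776078] [246.88888889 185.44444444] (array([ 0.52054685, -0.00527211,  0.1047478 ]), np.float64(7.394638238219722e-05))
board end [[ 0.5032  0.0602  0.012 ]
 [ 0.63    0.032   0.012 ]
 [ 0.4686 -0.121   0.012 ]]
```

>>> {"api": "carry_out", "payload": {
  "linear": [
    [0.1, -0.15, -0.98],
    [0, 0, -0.98],
    [0, 0, -0.98],
    [0, 0, -0.98],
    [0, 0, -0.98],
    [0, 0, -0.98],
    [0, 0, -0.98],
    [0, 0, -0.98],
    [0, 0, -0.98],
    [0, 0, -0.98],
    [0, 0, -0.5],
    [0, 0, -0.45]
  ],
  "rotation": [
    [0, 0, 0],
    [0, 0, 0],
    [0, 0, 0],
    [0, 0, 0],
    [0, 0, 0],
    [0, 0, 0],
    [0, 0, 0],
    [0, 0, 0],
    [0, 0, 0],
    [0, 0, 0],
    [0, 0, 0],
    [0, 0, 0]
  ],
  "grip": [-1, -1, -1, -1, -1, -1, -1, -1, -1, -1, -1, -1],
  "grip_force": 25
}}

```text
time: 3.3
ee_pos: [0.5187, 0.1793, 0.0239]
tcp_rot: [180.0, -0.0, -172.4]
wrist_force: [-0.6, 0.3, -0.3]
opening: 0.0856
grasp_force: 0.0
```

>>> {"api": "carry_out", "payload": {
  "linear": [
    [0, 0, 0],
    [0, 0, 0],
    [0, 0, 0],
    [0, 0, 0],
    [0, 0, 0],
    [0, 0, 0],
    [0, 0, 0],
    [0, 0, 0]
  ],
  "rotation": [
    [0, 0, 0],
    [0, 0, 0],
    [0, 0, 0],
    [0, 0, 0],
    [0, 0, 0],
    [0, 0, 0],
    [0, 0, 0],
    [0, 0, 0]
  ],
  "grip": [-1, -0.5, -0.4, 1, 1, 1, 1, 1]
}}

```text
time: 4.1
ee_pos: [0.5196, 0.1792, 0.0255]
tcp_rot: [180.0, 0.1, -172.4]
wrist_force: [-1.3, -0.0, 6.6]
opening: 0.0593
grasp_force: 27.4
```

```bash
python3 - <<'E'
from snap import *
o,m,w,t=snap(2);print(o['time'],o['ee_pos'],o['opening'],o['grasp_force'],o['wrist_force'])
E
```

```text
4.1 [0.51962342 0.17919949 0.02546608] 0.05931272731819058 27.436318695545197 [-1.31627921 -0.04359709  6.62087149]
```

View pics/w2.png

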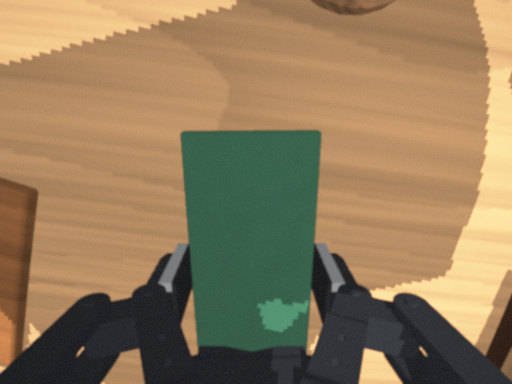

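>>> {"api": "carry_out", "payload": {
  "linear": [
    [0, 0, 0.3],
    [0, 0, 0.7],
    [0, 0, 0.98],
    [0, 0, 0.98],
    [0, 0, 0.98],
    [0, 0, 0.98],
    [0, 0, 0.98],
    [0, 0, 0.98],
    [0, 0, 0.98],
    [0, 0, 0.98],
    [0, 0, 0.98],
    [0, 0, 0.98]
  ],
  "rotation": [
    [0, 0, 0],
    [0, 0, 0],
    [0, 0, 0],
    [0, 0, 0],
    [0, 0, 0],
    [0, 0, 0],
    [0, 0, 0],
    [0, 0, 0],
    [0, 0, 0],
    [0, 0, 0],
    [0, 0, 0],
    [0, 0, 0]
  ],
  "grip": [1, 1, 1, 1, 1, 1, 1, 1, 1, 1, 1, 1]
}}

```text
time: 5.4
ee_pos: [0.5188, 0.1788, 0.2422]
tcp_rot: [180.0, 0.0, -172.4]
wrist_force: [0.4, 0.1, -0.3]
opening: 0.0591
grasp_force: 27.3
```

>>> {"api": "carry_out", "payload": {
  "linear": [
    [0.05, -1, 0],
    [0.05, -1, 0],
    [0.05, -1, 0],
    [0.05, -1, 0],
    [0.05, -1, 0],
    [0.05, -1, 0],
    [0.05, -1, 0],
    [0.05, -1, 0],
    [0.05, -1, 0],
    [0.05, -1, 0],
    [0.05, -1, 0],
    [0.05, -1, 0]
  ],
  "rotation": [
    [0, 0, -0.97],
    [0, 0, -0.97],
    [0, 0, -0.97],
    [0, 0, -0.97],
    [0, 0, -0.97],
    [0, 0, -0.97],
    [0, 0, -0.97],
    [0, 0, -0.97],
    [0, 0, -0.97],
    [0, 0, -0.97],
    [0, 0, -0.97],
    [0, 0, -0.97]
  ],
  "grip": [1, 1, 1, 1, 1, 1, 1, 1, 1, 1, 1, 1]
}}

```text
time: 6.6
ee_pos: [0.5308, -0.0619, 0.2414]
tcp_rot: [180.0, 0.0, 94.1]
wrist_force: [1.0, 0.9, -0.2]
opening: 0.0588
grasp_force: 27.3
```

>>> {"api": "carry_out", "payload": {
  "linear": [
    [0.05, -1, 0],
    [0.05, -1, 0],
    [0, 0, 0],
    [0, 0, 0],
    [0, 0, 0]
  ],
  "rotation": [
    [0, 0, -0.97],
    [0, 0, -0.97],
    [0, 0, 0],
    [0, 0, 0],
    [0, 0, 0]
  ],
  "grip": [1, 1, 1, 1, 1]
}}

```text
time: 7.1
ee_pos: [0.533, -0.1005, 0.2408]
tcp_rot: [180.0, -0.0, 79.1]
wrist_force: [0.3, 0.5, -1.4]
opening: 0.059
grasp_force: 27.3
```

```bash
python3 - <<'E'
from snap import *
o,m,w,t=snap(3);print(o['time'],o['ee_pos'],o['tcp_rot'],o['q'],o['opening'],o['grasp_force'],o['wrist_force'])
E
```

```text
7.1 [ 0.53296848 -0.10047199  0.24077311] [ 1.79981494e+02 -1.12447269e-02  7.90737632e+01] [-1.06814697e+01  3.93444827e+00  9.13350711e+00  9.51805054e+01
  1.11655683e-02  9.02447708e+01] 0.05900109426680364 27.302129566669464 [ 0.28066254  0.49185052 -1.37676444]
```

View pics/w3.png

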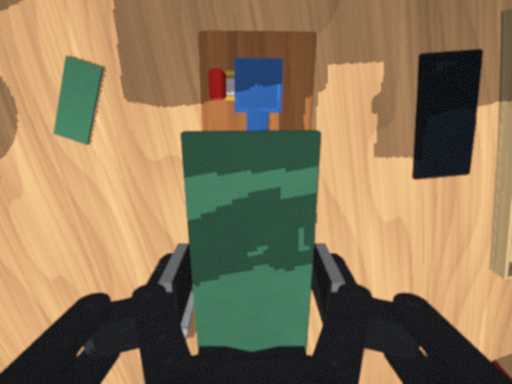

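The wrist view shows the held sheet (182-320, 131-350) with the coupler (258,85), red tab (217,83) and board edges (200/316), all square to the tool. I will go past the tray so it shows above the sheet's edge.

>>> {"api": "carry_out", "payload": {
  "linear": [
    [-0.19, -1, 0],
    [-0.19, -1, 0],
    [-0.19, -1, 0],
    [-0.19, -1, 0],
    [-0.19, -1, 0],
    [-0.19, -1, 0],
    [-0.19, -1, 0],
    [-0.19, -1, 0],
    [-0.19, -1, 0],
    [-0.19, -1, 0],
    [-0.19, -1, 0],
    [-0.19, -1, 0]
  ],
  "rotation": [
    [0, 0, 0],
    [0, 0, 0],
    [0, 0, 0],
    [0, 0, 0],
    [0, 0, 0],
    [0, 0, 0],
    [0, 0, 0],
    [0, 0, 0],
    [0, 0, 0],
    [0, 0, 0],
    [0, 0, 0],
    [0, 0, 0]
  ],
  "grip": [1, 1, 1, 1, 1, 1, 1, 1, 1, 1, 1, 1]
}}

```text
time: 8.4
ee_pos: [0.4875, -0.3412, 0.2404]
tcp_rot: [180.0, -0.0, 79.0]
wrist_force: [-0.9, -0.1, -0.0]
opening: 0.0593
grasp_force: 27.3
```

>>> {"api": "carry_out", "payload": {
  "linear": [
    [-0.19, -1, 0],
    [-0.19, -1, 0],
    [0, 0, 0],
    [0, 0, 0],
    [0, 0, 0]
  ],
  "rotation": [
    [0, 0, 0],
    [0, 0, 0],
    [0, 0, 0],
    [0, 0, 0],
    [0, 0, 0]
  ],
  "grip": [1, 1, 1, 1, 1]
}}

```text
time: 8.9
ee_pos: [0.48, -0.3805, 0.2403]
tcp_rot: [-180.0, -0.0, 79.0]
wrist_force: [0.3, 0.1, -0.8]
opening: 0.0592
grasp_force: 27.3
```

```bash
python3 - <<'E'
from snap import *
o,m,w,t=snap(4);print(o['time'],o['ee_pos'],o['tcp_rot'])
cv2.imwrite('pics/w4c.png',cv2.resize(w[0:160,156:356],(800,640)[:2] and (750,600),interpolation=cv2.INTER_CUBIC))
E
```

```text
8.9 [ 0.48003885 -0.38049191  0.24034711] [-1.79996698e+02 -1.64074353e-02  7.89682431e+01]
```

View pics/w4c.png

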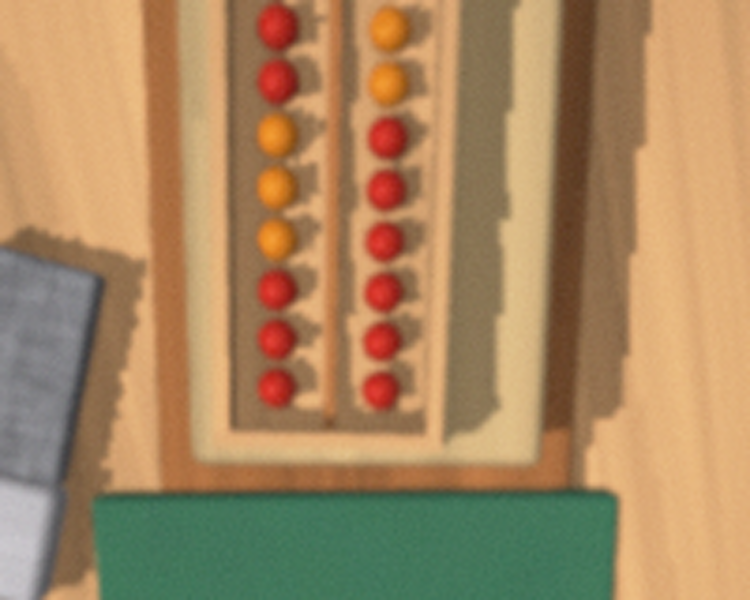

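Crop: the tray's near rim runs from (216,445) to (446,445), with its sides going up to (210,0) and (462,0). The sheet's front edge is from (93,495) to (617,495).

```bash
python3 - <<'E'
from h import *
import pickle
o,m=pickle.load(open('w4.pkl','rb'))
f=lambda p:np.array(p,float)/3.75+[156,0]
yaw=np.radians(o['tcp_rot'][2]);X=np.array([np.cos(yaw),np.sin(yaw)]);Y=np.array([np.sin(yaw),-np.cos(yaw)]);tcp=o['ee_pos'][:2]
tl=lambda P:np.c_[(P[:,:2]-tcp)@X,(P[:,:2]-tcp)@Y].round(4)
T=plane(m,f([[216,445],[446,445],[210,2],[461,2]]),.067);print('tray tool',tl(T));
a=T[2]-T[0];b=T[3]-T[1];print('yaws',[np.degrees(np.arctan2(v[1],v[0])).round(2) for v in(a,b)])
c=(T[0]+T[1])/2; print('centre',c[:2]+.065*X,'w',np.linalg.norm(T[1]-T[0]))
S=plane(m,f([[95,494],[616,494]]),o['ee_pos'][2]+.0055);print('sheet tool',tl(S),np.linalg.norm(S[1]-S[0]))
D=plane(m,f([[192,462],[541,462]]),.045);print('deck near tool',tl(D))
# sheet initial front edge from w1,w2
o3,m3=pickle.load(open('w2.pkl','rb'));P=plane(m3,[[182,131],[320,131]],.031);y=np.radians(o3['tcp_rot'][2]);print('w2 front',(P[:,:2]-o3['ee_pos'][:2])@[np.cos(y),np.sin(y)])
E
```

```text
tray tool [[ 0.0589 -0.0374]
 [ 0.0589  0.0233]
 [ 0.1633 -0.0354]
 [ 0.1633  0.0248]]
yaws [np.float64(77.85), np.float64(78.16)]
centre [ 0.49682522 -0.25752234] w 0.06078680704741772
sheet tool [[ 0.0655 -0.0297]
 [ 0.0655  0.0289]] 0.05858908883149814
deck near tool [[ 0.0528 -0.0471]
 [ 0.0528  0.0522]]
w2 front [0.06564056 0.06561463]
```

>>> {"api": "carry_out", "payload": {
  "linear": [
    [0.126, 0.873, 0],
    [0.126, 0.873, 0],
    [0.126, 0.873, 0],
    [0.126, 0.873, 0],
    [0.126, 0.873, 0],
    [0.126, 0.873, 0],
    [0.126, 0.873, 0],
    [0, 0, 0],
    [0, 0, 0],
    [0, 0, 0]
  ],
  "rotation": [
    [0, 0, -0.018],
    [0, 0, -0.018],
    [0, 0, -0.018],
    [0, 0, -0.018],
    [0, 0, -0.018],
    [0, 0, -0.018],
    [0, 0, -0.018],
    [0, 0, 0],
    [0, 0, 0],
    [0, 0, 0]
  ],
  "grip": [1, 1, 1, 1, 1, 1, 1, 1, 1, 1]
}}

```text
time: 10.0
ee_pos: [0.4975, -0.2588, 0.2403]
tcp_rot: [180.0, 0.0, 77.9]
wrist_force: [0.0, 0.0, -1.7]
opening: 0.0594
grasp_force: 27.3
```

>>> {"api": "carry_out", "payload": {
  "linear": [
    [0, 0, -0.9],
    [0, 0, -0.9],
    [0, 0, -0.9],
    [0, 0, -0.9],
    [0, 0, -0.9],
    [0, 0, -0.9],
    [0, 0, -0.9],
    [0, 0, -0.9],
    [0, 0, -0.7],
    [0, 0, -0.2],
    [0, 0, 0],
    [0, 0, 0]
  ],
  "rotation": [
    [0, 0, 0],
    [0, 0, 0],
    [0, 0, 0],
    [0, 0, 0],
    [0, 0, 0],
    [0, 0, 0],
    [0, 0, 0],
    [0, 0, 0],
    [0, 0, 0],
    [0, 0, 0],
    [0, 0, 0],
    [0, 0, 0]
  ],
  "grip": [1, 1, 1, 1, 1, 1, 1, 1, 1, 1, 1, 1]
}}

```text
time: 11.2
ee_pos: [0.4978, -0.2592, 0.0791]
tcp_rot: [179.9, 0.0, 77.9]
wrist_force: [0.3, 0.4, -0.6]
opening: 0.0592
grasp_force: 27.3
```

>>> {"api": "carry_out", "payload": {
  "linear": [
    [0, 0.04, -0.15],
    [0, 0, -0.15],
    [0, 0, 0],
    [0, 0, 0]
  ],
  "rotation": [
    [0, 0, 0],
    [0, 0, 0],
    [0, 0, 0],
    [0, 0, 0]
  ],
  "grip": [1, 1, 1, 1]
}}

```text
time: 11.6
ee_pos: [0.4975, -0.258, 0.0723]
tcp_rot: [-180.0, -0.0, 77.9]
wrist_force: [0.5, 0.3, -1.3]
opening: 0.0594
grasp_force: 27.3
```

>>> {"api": "carry_out", "payload": {
  "linear": [
    [0, 0, -0.08],
    [0, 0, -0.07],
    [0, 0, 0]
  ],
  "rotation": [
    [0, 0, 0],
    [0, 0, 0],
    [0, 0, 0]
  ],
  "grip": [1, 1, 1]
}}

```text
time: 11.9
ee_pos: [0.4977, -0.2582, 0.0701]
tcp_rot: [179.9, 0.0, 77.9]
wrist_force: [-1.1, 0.6, 4.5]
opening: 0.0594
grasp_force: 30.1
```

>>> {"api": "carry_out", "payload": {
  "linear": [
    [0, 0, 0],
    [0, 0, 0],
    [0, 0, 0],
    [0, 0, 0],
    [0, 0, 0],
    [0, 0, 0]
  ],
  "rotation": [
    [0, 0, 0],
    [0, 0, 0],
    [0, 0, 0],
    [0, 0, 0],
    [0, 0, 0],
    [0, 0, 0]
  ],
  "grip": [-0.45, -0.5, -0.6, -0.7, -0.8, -1]
}}

```text
time: 12.5
ee_pos: [0.4975, -0.258, 0.0692]
tcp_rot: [-180.0, -0.0, 77.9]
wrist_force: [-0.2, -0.3, 0.7]
opening: 0.085
grasp_force: 0.0
```

>>> {"api": "carry_out", "payload": {
  "linear": [
    [0, 0, 0.3],
    [0, 0, 0.7],
    [0, 0, 0.98],
    [0, 0, 0.98],
    [0, 0, 0.98],
    [0, 0, 0.98],
    [0, 0, 0.98],
    [0, 0, 0.98],
    [0, 0, 0.98],
    [0, 0, 0.98],
    [0, 0, 0]
  ],
  "rotation": [
    [0, 0, 0],
    [0, 0, 0],
    [0, 0, 0],
    [0, 0, 0],
    [0, 0, 0],
    [0, 0, 0],
    [0, 0, 0],
    [0, 0, 0],
    [0, 0, 0],
    [0, 0, 0],
    [0, 0, 0]
  ],
  "grip": [-1, -1, -1, -1, -1, -1, -1, -1, -1, -1, -1]
}}

```text
time: 13.6
ee_pos: [0.4982, -0.2584, 0.2501]
tcp_rot: [179.7, 0.1, 77.9]
wrist_force: [0.1, 0.7, -0.0]
opening: 0.0854
grasp_force: 0.0
```

```bash
python3 - <<'E'
from snap import *
o,m,w,t=snap(5);print(o['time'],o['ee_pos'],o['tcp_rot'],o['q'])
E
```

```text
13.6 [ 0.49817214 -0.25840587  0.25010572] [1.79705193e+02 7.90994154e-02 7.79165276e+01] [-2.74169576e+01  6.48788410e+00  1.29198130e+01  9.61266995e+01
  1.67475931e-03  7.46663158e+01]
```

View pics/w5.png

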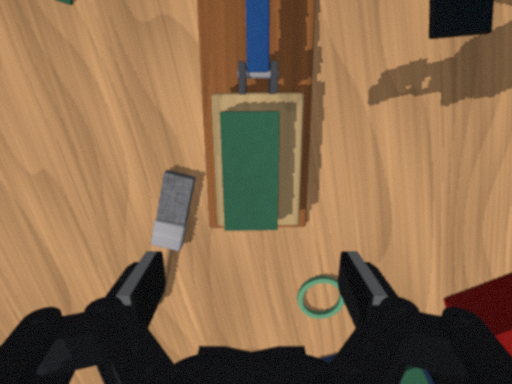

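The wrist view shows the sheet flat and square over the lower tray (222-279, 112-230). On to the upper tray.

>>> {"api": "carry_out", "payload": {
  "linear": [
    [0.09, 0.975, 0],
    [0.09, 0.975, 0],
    [0.09, 0.975, 0],
    [0.09, 0.975, 0],
    [0.09, 0.975, 0],
    [0.09, 0.975, 0],
    [0.09, 0.975, 0],
    [0.09, 0.975, 0],
    [0.09, 0.975, 0],
    [0.09, 0.975, 0],
    [0.09, 0.975, 0],
    [0.09, 0.975, 0]
  ],
  "rotation": [
    [0, 0, -0.295],
    [0, 0, -0.295],
    [0, 0, -0.295],
    [0, 0, -0.295],
    [0, 0, -0.295],
    [0, 0, -0.295],
    [0, 0, -0.295],
    [0, 0, -0.295],
    [0, 0, -0.295],
    [0, 0, -0.295],
    [0, 0, -0.295],
    [0, 0, -0.295]
  ],
  "grip": [-1, -1, -1, -1, -1, -1, -1, -1, -1, -1, -1, -1]
}}

```text
time: 14.9
ee_pos: [0.5187, -0.0232, 0.2451]
tcp_rot: [-179.9, 0.1, 49.5]
wrist_force: [-0.3, -1.3, 0.0]
opening: 0.0857
grasp_force: 0.0
```

>>> {"api": "carry_out", "payload": {
  "linear": [
    [0.09, 0.975, 0],
    [0.09, 0.975, 0],
    [0.09, 0.975, 0],
    [0.09, 0.975, 0],
    [0.09, 0.975, 0],
    [0.09, 0.975, 0],
    [0.09, 0.975, 0],
    [0.09, 0.975, 0],
    [0.09, 0.975, 0],
    [0.09, 0.975, 0],
    [0.09, 0.975, 0],
    [0.09, 0.975, 0]
  ],
  "rotation": [
    [0, 0, -0.295],
    [0, 0, -0.295],
    [0, 0, -0.295],
    [0, 0, -0.295],
    [0, 0, -0.295],
    [0, 0, -0.295],
    [0, 0, -0.295],
    [0, 0, -0.295],
    [0, 0, -0.295],
    [0, 0, -0.295],
    [0, 0, -0.295],
    [0, 0, -0.295]
  ],
  "grip": [-1, -1, -1, -1, -1, -1, -1, -1, -1, -1, -1, -1]
}}

```text
time: 16.1
ee_pos: [0.5403, 0.2106, 0.245]
tcp_rot: [180.0, 0.1, 21.3]
wrist_force: [0.2, 0.4, 0.0]
opening: 0.0853
grasp_force: 0.0
```

>>> {"api": "carry_out", "payload": {
  "linear": [
    [0.09, 0.975, 0],
    [0.09, 0.975, 0],
    [0.09, 0.975, 0],
    [0.09, 0.975, 0],
    [0.09, 0.975, 0],
    [0.09, 0.975, 0],
    [0.09, 0.975, 0],
    [0.09, 0.975, 0],
    [0, 0, 0],
    [0, 0, 0],
    [0, 0, 0]
  ],
  "rotation": [
    [0, 0, -0.295],
    [0, 0, -0.295],
    [0, 0, -0.295],
    [0, 0, -0.295],
    [0, 0, -0.295],
    [0, 0, -0.295],
    [0, 0, -0.295],
    [0, 0, -0.295],
    [0, 0, 0],
    [0, 0, 0],
    [0, 0, 0]
  ],
  "grip": [-1, -1, -1, -1, -1, -1, -1, -1, -1, -1, -1]
}}

```text
time: 17.2
ee_pos: [0.6041, 0.2222, 0.2463]
tcp_rot: [-173.5, 0.1, 17.5]
wrist_force: [0.0, -0.1, -0.4]
opening: 0.0854
grasp_force: 0.0
```

```bash
python3 - <<'E'
from snap import *
from meas import *
o5,m5=pickle.load(open('w5.pkl','rb'));r=rect(mask(cv2.imread('pics/w5.png'),'green',(200,90,300,245))[0]);bx=cv2.boxPoints(r)
P=plane(m5,bx,.073);d=np.diff(P,axis=0);print('placed sheet',P.mean(0).round(4),np.linalg.norm(d,axis=1).round(4),np.degrees(np.arctan2(d[:,1],d[:,0])).round(1))
rt=rect(mask(cv2.imread('pics/t5.png'),'green',(270,150,365,230))[0]);print('tri',tri(m5,r[0],bot.camera_model('top'),rt[0]))
o,m,w,t=snap(6);print(o['time'],o['ee_pos'],o['tcp_rot'],o['q'])
cv2.imwrite('pics/w6c.png',cv2.resize(w[80:260,130:370],(800,600),interpolation=cv2.INTER_CUBIC))
E
```

```text
placed sheet [ 0.4975 -0.2563  0.073 ] [0.0568 0.1261 0.064 ] [ -12.1 -100.6  167.8]
tri (array([ 0.49822736, -0.24119776,  0.09232912]), np.float64(0.013861389496775421))
17.2 [0.60414281 0.22215509 0.2462547 ] [-1.73509427e+02  1.02647099e-01  1.74572621e+01] [ 17.40129114  18.74545387  26.74667187  98.11023279   6.49046958
 179.94366806]
```

View pics/w6c.png

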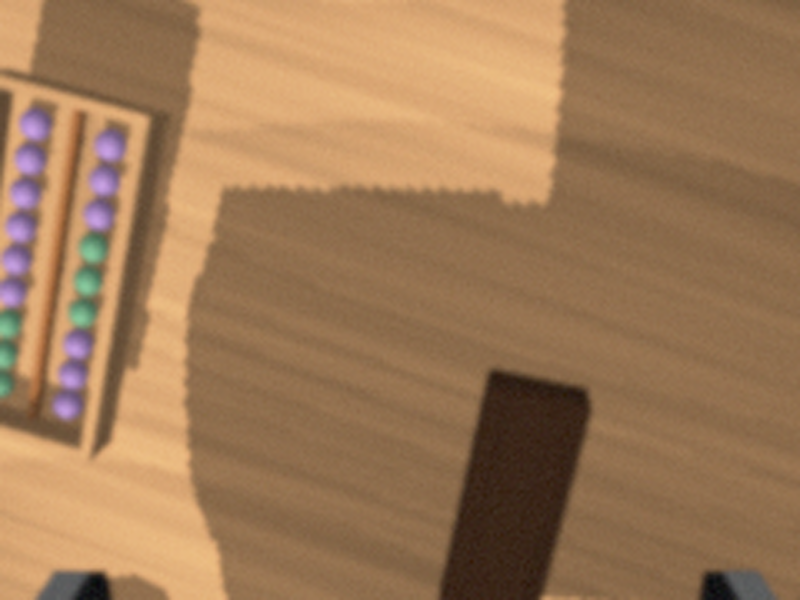

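Joint 6 hit its limit, since its sense is opposite to what I assumed. I will take the half-turn equivalent grasp at yaw 182 and undo the tilt.

>>> {"api": "carry_out", "payload": {
  "linear": [
    [-0.3, 0, 0],
    [-0.3, 0, 0],
    [-0.3, 0.3, 0],
    [-0.3, 0.3, 0],
    [-0.3, 0.3, 0],
    [-0.3, 0.3, 0],
    [-0.3, 0.3, 0],
    [-0.2, 0.3, 0],
    [0, 0.3, 0],
    [0, 0.3, 0],
    [0, 0.4, 0],
    [0, 0.4, 0]
  ],
  "rotation": [
    [0, 0, 1],
    [0, 0, 1],
    [0, 0, 1],
    [-0.6, -0.54, 0],
    [0, 0, 1],
    [0, 0, 1],
    [0, 0, 1],
    [0, 0, 1],
    [0, 0, 1],
    [0, 0, 1],
    [0, 0, 1],
    [0, 0, 1]
  ],
  "grip": [-1, -1, -1, -1, -1, -1, -1, -1, -1, -1, -1, -1]
}}

```text
time: 18.5
ee_pos: [0.5581, 0.2864, 0.2465]
tcp_rot: [-180.0, 0.0, 105.8]
wrist_force: [-0.5, 0.0, -0.1]
opening: 0.0856
grasp_force: 0.0
```

>>> {"api": "carry_out", "payload": {
  "linear": [
    [0, 0.4, 0],
    [0, 0.4, 0],
    [0, 0.4, 0],
    [0, 0.4, 0],
    [0, 0.4, 0],
    [0, 0.4, 0],
    [0, 0.4, 0],
    [0, 0.4, 0],
    [0, 0.4, 0],
    [0, 0, 0],
    [0, 0, 0],
    [0, 0, 0]
  ],
  "rotation": [
    [0, 0, 1],
    [0, 0, 1],
    [0, 0, 1],
    [0, 0, 1],
    [0, 0, 1],
    [0, 0, 1],
    [0, 0, 1],
    [0, 0, 1],
    [0, 0, 1],
    [0, 0, 0.6],
    [0, 0, 0],
    [0, 0, 0]
  ],
  "grip": [-1, -1, -1, -1, -1, -1, -1, -1, -1, -1, -1, -1]
}}

```text
time: 19.7
ee_pos: [0.5582, 0.3581, 0.2464]
tcp_rot: [-180.0, 0.0, -177.9]
wrist_force: [0.2, 0.1, 0.1]
opening: 0.0854
grasp_force: 0.0
```

```bash
cat > tray.py <<'E'
from h import *
def beads(im,c,rad=75):
    h=cv2.cvtColor(im,cv2.COLOR_BGR2HSV);H,S,V=cv2.split(h.astype(int))
    m=(((H>115)&(H<150)&(S>60)&(V>60))|((H>65)&(H<95)&(S>70)&(V>60))).astype(np.uint8)
    g=np.zeros_like(m);x,y=map(int,c);g[max(0,y-rad):y+rad,max(0,x-rad):x+rad]=1;m*=g
    n,l,st,cc=cv2.connectedComponentsWithStats(m)
    return cc[1:][st[1:,4]>15],st[1:,4]
E
python3 - <<'E'
from snap import *
from tray import *
o,m,w,t=snap(7);print(o['ee_pos'],o['tcp_rot'],o['q'])
c=proj(m,[[.5585,.366,.04]])[0];b,n=beads(w,c);print(c,len(b),n)
P=plane(m,b,.042)
mr=cv2.minAreaRect((P[:,:2]*1000).astype(np.float32));print(mr)
print((P[np.argsort(P[:,1])][:,:2]*1000).round(0).tolist())
# edge profile across tray at the middle & ends: print gray along rows
g=cv2.cvtColor(w,cv2.COLOR_BGR2GRAY).astype(int);y=int(c[1])
print(int(c[0])-50,g[y-4:y+4,int(c[0])-50:int(c[0])+50].mean(0).astype(int).tolist())
x=int(c[0])-8;print(y-80,g[y-80:y+80,x-3:x+3].mean(1).astype(int).tolist())
E
```

```text
[0.55820129 0.35808384 0.24635375] [-1.79965688e+02  4.94467067e-02 -1.77908200e+02] [ 3.27028562e+01  2.18653413e+01  3.09740301e+01  9.90836046e+01
 -5.47088715e-02  3.06110590e+01]
[257.95644408 169.08397576] 18 [56 38 54 35 48 37 49 37 34 47 36 45 46 46 43 41 44 40]
((561.1217041015625, 370.7767333984375), (98.2425537109375, 27.87556266784668), 2.516657829284668)
[[525.0, 355.0], [513.0, 355.0], [537.0, 356.0], [549.0, 357.0], [562.0, 357.0], [574.0, 358.0], [586.0, 358.0], [598.0, 359.0], [611.0, 359.0], [512.0, 383.0], [524.0, 383.0], [536.0, 384.0], [548.0, 384.0], [560.0, 385.0], [572.0, 385.0], [585.0, 386.0], [597.0, 386.0], [610.0, 387.0]]
207 [119, 118, 118, 119, 119, 118, 119, 119, 119, 118, 119, 119, 120, 118, 121, 121, 124, 126, 128, 132, 140, 143, 147, 155, 165, 168, 172, 176, 179, 183, 185, 183, 165, 130, 117, 137, 162, 171, 168, 159, 150, 150, 154, 156, 152, 145, 139, 146, 162, 175, 180, 180, 173, 158, 142, 138, 148, 163, 179, 186, 187, 185, 176, 159, 146, 150, 157, 161, 158, 151, 146, 153, 169, 183, 188, 185, 173, 145, 135, 161, 179, 184, 182, 181, 182, 183, 182, 1
[... 167 characters left out ...]
 127, 124, 120, 116, 115, 112, 117, 126, 134, 135, 130, 123, 117, 114, 114, 109, 110, 116, 123, 123, 119, 113, 108, 102, 103, 111, 123, 140, 160, 175, 177, 169, 154, 138, 126, 120, 126, 144, 162, 175, 181, 179, 169, 159, 142, 127, 122, 133, 151, 165, 174, 180, 176, 165, 150, 133, 120, 119, 136, 157, 171, 179, 179, 172, 159, 145, 134, 127, 133, 150, 165, 174, 178, 174, 164, 152, 138, 126, 125, 141, 161, 175, 180, 178, 170, 158, 144, 134, 137, 153, 167, 176, 181, 176, 169, 158, 145, 139, 144, 161, 171, 179, 180, 175, 168, 157, 147, 141, 146, 152, 150, 142, 142, 144, 154, 169, 181, 180, 161, 136, 119, 113, 110, 107, 109, 111, 116, 118, 123, 142, 164, 175, 177, 171, 167, 166, 173, 180, 185, 188]
```

```bash
python3 - <<'E'
from snap import *
from tray import *
o,m=pickle.load(open('w7.pkl','rb'));w=cv2.imread('pics/w7.png')
print('cols->',plane(m,[[239.5,169],[285.5,169]],.047).round(4).tolist())
# top view beads, triangulate centroid
mt=bot.camera_model('top');t=cv2.imread('pics/top0.png')
b,n=beads(w,(258,169));print('bead centroid',b.mean(0),plane(m,[b.mean(0)],.036))
h=cv2.cvtColor(t,cv2.COLOR_BGR2HSV)
g=cv2.cvtColor(w,cv2.COLOR_BGR2GRAY)
# rectify tray region at rim height, 1 px = .5mm, for viewing
xs=np.arange(.460,.660,.0005);ys=np.arange(.310,.430,.0005)
G=np.array([[x,y,.047] for x in xs[::-1] for y in ys[::-1]]);q=proj(m,G).reshape(len(xs),len(ys),2).astype(np.float32)
im=cv2.remap(w,q[...,0],q[...,1],cv2.INTER_LINEAR)
im=cv2.rotate(im,cv2.ROTATE_90_CLOCKWISE);im=cv2.resize(im,(800,480))  # col: x .46->.66 ; row: y .43->.31
for k in range(0,20,1):
    cv2.line(im,(k*40,0),(k*40,6 if k%5 else 16),(0,0,255),1)
for k in range(0,12): cv2.line(im,(0,k*40),(6,k*40),(0,0,255),1)
cv2.imwrite('pics/rect7.png',im)
gr=cv2.cvtColor(im,cv2.COLOR_BGR2GRAY)
for y0,nm in((.368,'mid'),):
    r=int((.430-y0)/.00025);print('x profile every 2mm',[(int(460+i/4),int(gr[r-6:r+6,i:i+8].mean())) for i in range(100,760,8) if i<260 or i>560])
E
```

```text
cols-> [[0.5575, 0.345, 0.047], [0.5556, 0.3968, 0.047]]
bead centroid [262.13694593 171.01108757] [[0.56156038 0.37109923 0.036     ]]
x profile every 2mm [(485, 192), (487, 192), (489, 191), (491, 185), (493, 176), (495, 168), (497, 170), (499, 182), (501, 152), (503, 105), (505, 97), (507, 99), (509, 113), (511, 125), (513, 127), (515, 135), (517, 143), (519, 147), (521, 151), (523, 154), (601, 168), (603, 168), (605, 169), (607, 167), (609, 169), (611, 172), (613, 174), (615, 171), (617, 152), (619, 140), (621, 145), (623, 164), (625, 179), (627, 160), (629, 127), (631, 114), (633, 110), (635, 109), (637, 113), (639, 118), (641, 140), (643, 166), (645, 176), (647, 173), (649, 167)]
```

View pics/rect7.png

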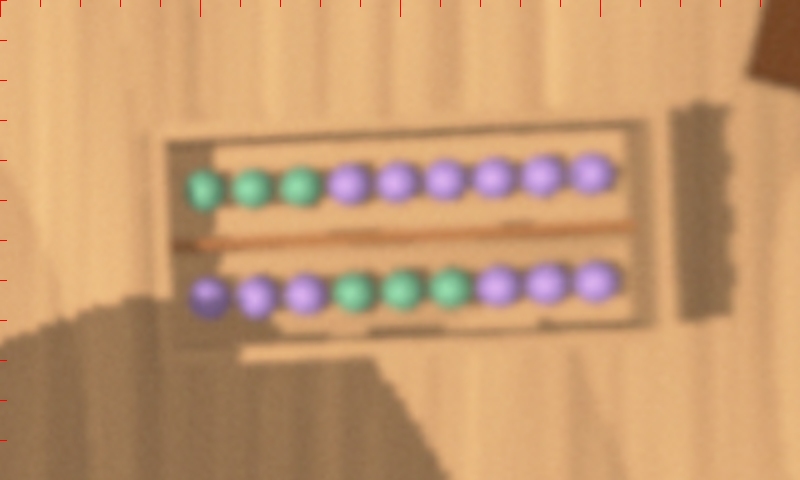

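The rectified view (4 px/mm) shows the tray outer edges at x px 150-667 with the centre line at about row 231, so the centre is at (0.562, 0.372) with yaw 2.5°, which fits the size of 130.

>>> {"api": "carry_out", "payload": {
  "linear": [
    [0.19, 0.69, 0],
    [0, 0, -0.98],
    [0, 0, -0.98],
    [0, 0, -0.98],
    [0, 0, -0.98],
    [0, 0, -0.98],
    [0, 0, -0.98],
    [0, 0, -0.98],
    [0, 0, -0.98],
    [0, 0, -0.98],
    [0, 0, -0.9],
    [0, 0, -0.4]
  ],
  "rotation": [
    [0, 0, 0.05],
    [0, 0, 0],
    [0, 0, 0],
    [0, 0, 0],
    [0, 0, 0],
    [0, 0, 0],
    [0, 0, 0],
    [0, 0, 0],
    [0, 0, 0],
    [0, 0, 0],
    [0, 0, 0],
    [0, 0, 0]
  ],
  "grip": [-1, -1, -1, -1, -1, -1, -1, -1, -1, -1, -1, -1]
}}

```text
time: 21.0
ee_pos: [0.5615, 0.3712, 0.0418]
tcp_rot: [-179.9, -0.1, -177.4]
wrist_force: [-0.8, -0.7, -0.6]
opening: 0.085
grasp_force: 0.0
```

>>> {"api": "carry_out", "payload": {
  "linear": [
    [0, 0, -0.2],
    [0, 0, 0],
    [0, 0, 0],
    [0, 0, 0],
    [0, 0, 0],
    [0, 0, 0],
    [0, 0, 0],
    [0, 0, 0]
  ],
  "rotation": [
    [0, 0, 0],
    [0, 0, 0],
    [0, 0, 0],
    [0, 0, 0],
    [0, 0, 0],
    [0, 0, 0],
    [0, 0, 0],
    [0, 0, 0]
  ],
  "grip": [-1, -1, -0.5, -0.4, 1, 1, 1, 1]
}}

```text
time: 21.8
ee_pos: [0.5627, 0.3722, 0.0411]
tcp_rot: [180.0, 0.1, -177.4]
wrist_force: [-0.6, -0.7, 6.3]
opening: 0.059
grasp_force: 28.5
```

>>> {"api": "carry_out", "payload": {
  "linear": [
    [0, 0, 0.3],
    [0, 0, 0.7],
    [0, 0, 0.98],
    [0, 0, 0.98],
    [0, 0, 0.98],
    [0, 0, 0.98],
    [0, 0, 0.98],
    [0, 0, 0.98],
    [0, 0, 0.98],
    [0, 0, 0.98],
    [0, 0, 0.98],
    [0, 0, 0]
  ],
  "rotation": [
    [0, 0, 0],
    [0, 0, 0],
    [0, 0, 0],
    [0, 0, 0],
    [0, 0, 0],
    [0, 0, 0],
    [0, 0, 0],
    [0, 0, 0],
    [0, 0, 0],
    [0, 0, 0],
    [0, 0, 0],
    [0, 0, 0]
  ],
  "grip": [1, 1, 1, 1, 1, 1, 1, 1, 1, 1, 1, 1],
  "grip_force": 35
}}

```text
time: 23.0
ee_pos: [0.5627, 0.3722, 0.2399]
tcp_rot: [179.9, 0.3, -177.4]
wrist_force: [0.6, -0.5, -2.3]
opening: 0.059
grasp_force: 39.5
```

```bash
python3 - <<'E'
from snap import *
from tray import *
o,m,w,t=snap(8);print(o['ee_pos'],o['opening'],o['grasp_force'])
b,n=beads(w,(256,230),110);P=plane(m,b,o['ee_pos'][2]-.005);y=np.radians(o['tcp_rot'][2]);d=P[:,:2]-o['ee_pos'][:2]
print(len(b),b.mean(0),np.c_[d@[np.cos(y),np.sin(y)],d@[np.sin(y),-np.cos(y)]].round(4).tolist())
E
```

```text
[0.5626868  0.37224592 0.23986581] 0.058998225645170384 39.477816224098206
10 [246.06132388 221.49617014] [[0.0502, -0.0135], [0.0502, 0.0143], [0.0379, -0.0134], [0.0379, 0.0142], [0.0255, -0.0134], [0.0255, 0.0142], [0.0131, -0.0135], [-0.0154, 0.0142], [-0.0053, -0.0136], [-0.036, -0.0136]]
```

>>> {"api": "carry_out", "payload": {
  "linear": [
    [-0.1, -0.955, 0],
    [-0.1, -0.955, 0],
    [-0.1, -0.955, 0],
    [-0.1, -0.955, 0],
    [-0.1, -0.955, 0],
    [-0.1, -0.955, 0],
    [-0.1, -0.955, 0],
    [-0.1, -0.955, 0],
    [-0.1, -0.955, 0],
    [-0.1, -0.955, 0],
    [-0.1, -0.955, 0],
    [-0.1, -0.955, 0]
  ],
  "rotation": [
    [0, 0, -0.397],
    [0, 0, -0.397],
    [0, 0, -0.397],
    [0, 0, -0.397],
    [0, 0, -0.397],
    [0, 0, -0.397],
    [0, 0, -0.397],
    [0, 0, -0.397],
    [0, 0, -0.397],
    [0, 0, -0.397],
    [0, 0, -0.397],
    [0, 0, -0.397]
  ],
  "grip": [1, 1, 1, 1, 1, 1, 1, 1, 1, 1, 1, 1]
}}

```text
time: 24.3
ee_pos: [0.5379, 0.1412, 0.236]
tcp_rot: [-180.0, 0.0, 144.3]
wrist_force: [0.9, -0.8, -2.6]
opening: 0.0592
grasp_force: 39.4
```

>>> {"api": "carry_out", "payload": {
  "linear": [
    [-0.1, -0.955, 0],
    [-0.1, -0.955, 0],
    [-0.1, -0.955, 0],
    [-0.1, -0.955, 0],
    [-0.1, -0.955, 0],
    [-0.1, -0.955, 0],
    [-0.1, -0.955, 0],
    [-0.1, -0.955, 0],
    [-0.1, -0.955, 0],
    [-0.1, -0.955, 0],
    [-0.1, -0.955, 0],
    [-0.1, -0.955, 0]
  ],
  "rotation": [
    [0, 0, -0.397],
    [0, 0, -0.397],
    [0, 0, -0.397],
    [0, 0, -0.397],
    [0, 0, -0.397],
    [0, 0, -0.397],
    [0, 0, -0.397],
    [0, 0, -0.397],
    [0, 0, -0.397],
    [0, 0, -0.397],
    [0, 0, -0.397],
    [0, 0, -0.397]
  ],
  "grip": [1, 1, 1, 1, 1, 1, 1, 1, 1, 1, 1, 1]
}}

```text
time: 25.5
ee_pos: [0.5136, -0.0879, 0.236]
tcp_rot: [-180.0, 0.0, 106.2]
wrist_force: [-0.1, 0.2, -2.5]
opening: 0.0589
grasp_force: 39.4
```

>>> {"api": "carry_out", "payload": {
  "linear": [
    [-0.1, -0.955, 0],
    [-0.1, -0.955, 0],
    [-0.1, -0.955, 0],
    [-0.1, -0.955, 0],
    [-0.1, -0.955, 0],
    [-0.1, -0.955, 0],
    [-0.1, -0.955, 0],
    [-0.1, -0.955, 0],
    [-0.1, -0.955, 0],
    [0, 0, 0],
    [0, 0, 0],
    [0, 0, 0]
  ],
  "rotation": [
    [0, 0, -0.397],
    [0, 0, -0.397],
    [0, 0, -0.397],
    [0, 0, -0.397],
    [0, 0, -0.397],
    [0, 0, -0.397],
    [0, 0, -0.397],
    [0, 0, -0.397],
    [0, 0, -0.397],
    [0, 0, 0],
    [0, 0, 0],
    [0, 0, 0]
  ],
  "grip": [1, 1, 1, 1, 1, 1, 1, 1, 1, 1, 1, 1]
}}

```text
time: 26.7
ee_pos: [0.496, -0.2581, 0.2362]
tcp_rot: [-180.0, 0.0, 77.8]
wrist_force: [-1.0, -0.4, -2.8]
opening: 0.0591
grasp_force: 39.4
```

>>> {"api": "carry_out", "payload": {
  "linear": [
    [0.08, 0, -0.5],
    [0, 0, -0.9],
    [0, 0, -0.9],
    [0, 0, -0.9],
    [0, 0, -0.9],
    [0, 0, -0.9],
    [0, 0, -0.9],
    [0, 0, -0.9],
    [0, 0, -0.3],
    [0, 0, 0],
    [0, 0, 0]
  ],
  "rotation": [
    [0, 0, 0],
    [0, 0, 0],
    [0, 0, 0],
    [0, 0, 0],
    [0, 0, 0],
    [0, 0, 0],
    [0, 0, 0],
    [0, 0, 0],
    [0, 0, 0],
    [0, 0, 0],
    [0, 0, 0]
  ],
  "grip": [1, 1, 1, 1, 1, 1, 1, 1, 1, 1, 1]
}}

```text
time: 27.8
ee_pos: [0.4981, -0.2583, 0.0948]
tcp_rot: [180.0, 0.1, 77.9]
wrist_force: [-0.6, -0.4, -2.0]
opening: 0.0588
grasp_force: 39.4
```

>>> {"api": "carry_out", "payload": {
  "linear": [
    [0, 0, -0.1],
    [0, 0, -0.05],
    [0, 0, 0],
    [0, 0, 0]
  ],
  "rotation": [
    [0, 0, 0],
    [0, 0, 0],
    [0, 0, 0],
    [0, 0, 0]
  ],
  "grip": [1, 1, 1, 1]
}}

```text
time: 28.2
ee_pos: [0.4978, -0.2585, 0.0914]
tcp_rot: [-180.0, 0.0, 77.8]
wrist_force: [-0.4, 0.2, -2.3]
opening: 0.0589
grasp_force: 39.4
```

>>> {"api": "carry_out", "payload": {
  "linear": [
    [0, 0, -0.05],
    [0, 0, -0.05],
    [0, 0, 0],
    [0, 0, 0]
  ],
  "rotation": [
    [0, 0, 0],
    [0, 0, 0],
    [0, 0, 0],
    [0, 0, 0]
  ],
  "grip": [1, 1, 1, 1]
}}

```text
time: 28.6
ee_pos: [0.4978, -0.2584, 0.0892]
tcp_rot: [-180.0, 0.0, 77.8]
wrist_force: [0.4, -0.1, -1.8]
opening: 0.0588
grasp_force: 39.5
```

>>> {"api": "carry_out", "payload": {
  "linear": [
    [0, 0, -0.05],
    [0, 0, 0],
    [0, 0, 0]
  ],
  "rotation": [
    [0, 0, 0],
    [0, 0, 0],
    [0, 0, 0]
  ],
  "grip": [1, 1, 1]
}}

```text
time: 28.9
ee_pos: [0.4978, -0.2584, 0.0891]
tcp_rot: [180.0, 0.1, 77.8]
wrist_force: [-3.1, 1.3, 5.4]
opening: 0.0588
grasp_force: 40.3
```

Contact at the expected height. I'll release and rise.

>>> {"api": "carry_out", "payload": {
  "linear": [
    [0, 0, 0],
    [0, 0, 0],
    [0, 0, 0],
    [0, 0, 0],
    [0, 0, 0],
    [0, 0, 0],
    [0, 0, 0]
  ],
  "rotation": [
    [0, 0, 0],
    [0, 0, 0],
    [0, 0, 0],
    [0, 0, 0],
    [0, 0, 0],
    [0, 0, 0],
    [0, 0, 0]
  ],
  "grip": [-0.4, -0.45, -0.5, -0.6, -0.7, -0.8, -1]
}}

```text
time: 29.6
ee_pos: [0.4978, -0.2584, 0.0881]
tcp_rot: [-180.0, 0.0, 77.8]
wrist_force: [0.3, 0.5, 1.3]
opening: 0.0853
grasp_force: 0.0
```

>>> {"api": "carry_out", "payload": {
  "linear": [
    [0, 0, 0.3],
    [0, 0, 0.7],
    [0, 0, 0.98],
    [0, 0, 0.98],
    [0, 0, 0.98],
    [0, 0, 0.98],
    [0, 0, 0.98],
    [0, 0, 0.98],
    [0, 0, 0.98],
    [0, 0, 0],
    [0, 0, 0]
  ],
  "rotation": [
    [0, 0, 0],
    [0, 0, 0],
    [0, 0, 0],
    [0, 0, 0],
    [0, 0, 0],
    [0, 0, 0],
    [0, 0, 0],
    [0, 0, 0],
    [0, 0, 0],
    [0, 0, 0],
    [0, 0, 0]
  ],
  "grip": [-1, -1, -1, -1, -1, -1, -1, -1, -1, -1, -1]
}}

```text
time: 30.7
ee_pos: [0.498, -0.2585, 0.246]
tcp_rot: [180.0, 0.1, 77.8]
wrist_force: [0.4, -0.6, -0.2]
opening: 0.0853
grasp_force: 0.0
```

```bash
python3 - <<'E'
from snap import *
from tray import *
from meas import mask
o,m,w,t=snap(9);print(o['time'],o['ee_pos'],o['tcp_rot'])
b,n=beads(w,proj(m,[[.4977,-.258,.084]])[0],75);P=plane(m,b,.084);r=cv2.minAreaRect((P[:,:2]*1000).astype(np.float32));print(len(b),r)
h=cv2.cvtColor(w,cv2.COLOR_BGR2HSV)
o3,m3=pickle.load(open('w3.pkl','rb'));w3=cv2.imread('pics/w3.png')
mt=bot.camera_model('top')
A,ca,na=mask(w3,'red',(200,55,232,110));x,y,ww,hh=cv2.boundingRect(A);print('tab w3',ca,(x,y,ww,hh),na)
Q,cq,nq=mask(t,'red',(238,170,260,200));print(tri(m3,ca,mt,cq),plane(m3,[[x,ca[1]],[x+ww,ca[1]],[ca[0],y],[ca[0],y+hh]],.118).round(4).tolist())
s=bot.camera('scene');S,cs,ns=mask(s,'red',(245,180,265,205));ms=bot.camera_model('scene');print('tri ws',tri(m3,ca,ms,cs))
B,cb,nb=mask(w3,'blue',(228,50,290,113));xb,yb,wb,hb=cv2.boundingRect(B);print('coupler',xb,yb,wb,hb,plane(m3,[[xb+wb/2,yb],[xb+wb/2,yb+hb],[xb,yb+hb/2],[xb+wb,yb+hb/2]],.08).round(4).tolist())
E
```

```text
30.7 [ 0.4979647  -0.25851176  0.24603557] [1.79966503e+02 5.87024203e-02 7.78284984e+01]
18 ((497.7037658691406, -258.0466613769531), (99.9823226928711, 28.334758758544922), 77.70767974853516)
tab w3 [216.59151786  83.41964286] (209, 69, 17, 30) 448
(array([ 0.52114217, -0.00579958,  0.10280187]), np.float64(0.00019393211545934796)) [[0.5166, -0.0056, 0.118], [0.53, -0.0083, 0.118], [0.525, 0.0038, 0.118], [0.5199, -0.0186, 0.118]]
tri ws (array([ 0.52143741, -0.00615054,  0.09965001]), np.float64(0.001513671220012858))
coupler 235 59 47 54 [[0.5606, 0.0087, 0.08], [0.5519, -0.038, 0.08], [0.5351, -0.01, 0.08], [0.5777, -0.0182, 0.08]]
```

The upper tray is centred within 1 mm and 0.2° (bead centre 0.4977, -0.2580). Now to the tab at about (0.522, -0.0065).

>>> {"api": "carry_out", "payload": {
  "linear": [
    [0.092, 0.97, 0],
    [0.092, 0.97, 0],
    [0.092, 0.97, 0],
    [0.092, 0.97, 0],
    [0.092, 0.97, 0],
    [0.092, 0.97, 0],
    [0.092, 0.97, 0],
    [0.092, 0.97, 0],
    [0.092, 0.97, 0],
    [0.092, 0.97, 0],
    [0.092, 0.97, 0],
    [0.092, 0.97, 0]
  ],
  "rotation": [
    [0, 0, 0.012],
    [0, 0, 0.012],
    [0, 0, 0.012],
    [0, 0, 0.012],
    [0, 0, 0.012],
    [0, 0, 0.012],
    [0, 0, 0.012],
    [0, 0, 0.012],
    [0, 0, 0.012],
    [0, 0, 0.012],
    [0, 0, 0.012],
    [0, 0, 0.012]
  ],
  "grip": [-1, -1, -1, -1, -0.5, 0, 0, 0, 0, 0, 0, 0]
}}

```text
time: 32.05
ee_pos: [0.5195, -0.0248, 0.2446]
tcp_rot: [-179.9, 0.0, 79.0]
wrist_force: [0.2, -0.2, -0.5]
opening: 0.0425
grasp_force: 0.0
```

>>> {"api": "carry_out", "payload": {
  "linear": [
    [0.092, 0.97, -0.5],
    [0, 0, -1],
    [0, 0, -1],
    [0, 0, 0],
    [0, 0, 0]
  ],
  "rotation": [
    [0, 0, 0.012],
    [0, 0, 0],
    [0, 0, 0],
    [0, 0, 0],
    [0, 0, 0]
  ],
  "grip": [0, 0, 0, 0, 0]
}}

```text
time: 32.55
ee_pos: [0.5213, -0.0062, 0.1952]
tcp_rot: [-179.9, 0.1, 79.1]
wrist_force: [-0.4, 0.2, 1.2]
opening: 0.0425
grasp_force: 0.0
```

```bash
python3 - <<'E'
from snap import *
from meas import *
o,m,w,t=snap(10);print(o['time'],o['ee_pos'],o['tcp_rot'],o['opening'])
print('expect',proj(m,[[.522,-.0065,.118],[.522,-.0065,.1]]))
A,ca,na=mask(w,'red',(150,150,360,384));print(ca,na,cv2.boundingRect(A))
ys,xs=np.nonzero(A)
x,y,ww,hh=cv2.boundingRect(A)
yaw=np.radians(o['tcp_rot'][2]);R=np.array([[np.cos(yaw),np.sin(yaw)],[np.sin(yaw),-np.cos(yaw)]])
for q in ([x,y],[x+ww,y],[x,y+hh],[x+ww,y+hh]): P=plane(m,[q],.118)[0];print(P.round(4),(R@(P[:2]-o['ee_pos'][:2])).round(4))
for r in range(y,y+hh,4): k=xs[ys==r];print(r,k.min(),k.max())
# new estimate w/ earlier wrist view
o3,m3=pickle.load(open('w3.pkl','rb'))
E
```

```text
32.55 [ 0.5212601  -0.00624763  0.19524164] [-1.79894985e+02  5.13383149e-02  7.90720081e+01] 0.04252795816706182
expect [[252.72774966 208.54158547]
 [252.65351034 200.63934754]]
[251.95676692 202.57518797] 532 (245, 183, 15, 39)
[0.5202 0.014  0.118 ] [ 0.0197 -0.0049]
[0.5309 0.0119 0.118 ] [0.0197 0.006 ]
[ 0.5142 -0.0161  0.118 ] [-0.011  -0.0051]
[ 0.5254 -0.0182  0.118 ] [-0.011   0.0063]
183 248 256
187 247 258
191 246 258
195 246 259
199 245 259
203 245 258
207 245 259
211 245 259
215 245 259
219 246 258
```

>>> {"api": "carry_out", "payload": {
  "linear": [
    [0.03, 0, -0.85],
    [0, 0, -0.85],
    [0, 0, -0.85],
    [0, 0, -0.85],
    [0, 0, -0.85],
    [0, 0, -0.6],
    [0, 0, -0.2],
    [0, 0, 0],
    [0, 0, 0]
  ],
  "rotation": [
    [0, 0, 0],
    [0, 0, 0],
    [0, 0, 0],
    [0, 0, 0],
    [0, 0, 0],
    [0, 0, 0],
    [0, 0, 0],
    [0, 0, 0],
    [0, 0, 0]
  ],
  "grip": [0, 0, 0, 0, 0, 0, 0, 0, 0]
}}

```text
time: 33.55
ee_pos: [0.5228, -0.0062, 0.0953]
tcp_rot: [180.0, 0.0, 79.1]
wrist_force: [0.1, 0.1, 0.9]
opening: 0.0427
grasp_force: 0.0
```

>>> {"api": "carry_out", "payload": {
  "linear": [
    [0, 0, 0],
    [0, 0, 0],
    [0, 0, 0],
    [0, 0, 0],
    [0, 0, 0],
    [0, 0, 0],
    [0, 0, 0],
    [0, 0, 0]
  ],
  "rotation": [
    [0, 0, 0],
    [0, 0, 0],
    [0, 0, 0],
    [0, 0, 0],
    [0, 0, 0],
    [0, 0, 0],
    [0, 0, 0],
    [0, 0, 0]
  ],
  "grip": [0.3, 0.5, 0.6, 1, 1, 1, 1, 1],
  "grip_force": 50
}}

```text
time: 34.35
ee_pos: [0.5219, -0.0062, 0.0947]
tcp_rot: [-179.9, 0.0, 79.1]
wrist_force: [-5.0, 0.4, 6.4]
opening: 0.0112
grasp_force: 49.7
```

>>> {"api": "carry_out", "payload": {
  "linear": [
    [-0.13, 0.025, 0],
    [-0.13, 0.025, 0],
    [-0.13, 0.025, 0],
    [-0.13, 0.025, 0],
    [-0.13, 0.025, 0],
    [0, 0, 0],
    [0, 0, 0],
    [0, 0, 0]
  ],
  "rotation": [
    [0, 0, 0],
    [0, 0, 0],
    [0, 0, 0],
    [0, 0, 0],
    [0, 0, 0],
    [0, 0, 0],
    [0, 0, 0],
    [0, 0, 0]
  ],
  "grip": [1, 1, 1, 1, 1, 1, 1, 1]
}}

```text
time: 35.15
ee_pos: [0.51, -0.0038, 0.0947]
tcp_rot: [179.9, 0.0, 79.1]
wrist_force: [5.1, -1.3, 0.2]
opening: 0.0113
grasp_force: 49.2
```

>>> {"api": "carry_out", "payload": {
  "linear": [
    [-0.06, 0.012, 0],
    [-0.06, 0.012, 0],
    [0, 0, 0],
    [0, 0, 0],
    [0, 0, 0]
  ],
  "rotation": [
    [0, 0, 0],
    [0, 0, 0],
    [0, 0, 0],
    [0, 0, 0],
    [0, 0, 0]
  ],
  "grip": [1, 1, 1, 1, 1]
}}

```text
time: 35.65
ee_pos: [0.5078, -0.0033, 0.0947]
tcp_rot: [179.9, 0.0, 79.1]
wrist_force: [7.1, -1.0, 0.3]
opening: 0.0112
grasp_force: 49.1
```

```bash
python3 - <<'E'
from snap import *
from meas import *
o,m,w,t=snap(11);print(o['time'],o['ee_pos'],o['wrist_force'],o['torque'])
s=bot.camera('scene');S,cs,ns=mask(s,'red',(235,180,275,210));ms=bot.camera_model('scene')
S0,c0,n0=mask(cv2.imread('pics/scene0.png'),'red',(245,180,265,205))
print(cs,ns,c0,n0,'pulled 14 expected px shift',np.diff(proj(ms,[[.522,-.0065,.1],[.5083,-.0038,.1]]),axis=0))
print(proj(m,[[.5564,-.0141,.08]]))
E
```

```text
35.65 [ 0.50778018 -0.00331164  0.0947319 ] [ 7.13954957 -1.00594445  0.28700488] [-0.25069437 -1.43982677 -0.21299471]
[260.45833333 190.25      ] 24 [254.03773585 191.43396226] 53 pulled 14 expected px shift [[ 4.3746978  -1.60279196]]
[[341.43434933 250.20314612]]
```

>>> {"api": "carry_out", "payload": {
  "linear": [
    [-0.008, -0.043, 0.212],
    [-0.009, -0.049, 0.211],
    [-0.011, -0.055, 0.21],
    [0, 0, 0],
    [0, 0, 0]
  ],
  "rotation": [
    [0.199, -0.039, 0],
    [0.199, -0.039, 0],
    [0.199, -0.039, 0],
    [0, 0, 0],
    [0, 0, 0]
  ],
  "grip": [1, 1, 1, 1, 1],
  "grip_force": 60
}}

```text
time: 36.3
ee_pos: [0.507, -0.0062, 0.1071]
tcp_rot: [179.9, -4.9, 79.1]
wrist_force: [6.9, 0.9, -2.3]
opening: 0.0111
grasp_force: 60.0
```

Lifting freely (-2.3 N, the weight of the bar). I'll continue the arc.

>>> {"api": "carry_out", "payload": {
  "linear": [
    [-0.012, -0.06, 0.207],
    [-0.013, -0.066, 0.206],
    [-0.014, -0.072, 0.204],
    [-0.015, -0.078, 0.201],
    [-0.016, -0.083, 0.199],
    [-0.017, -0.089, 0.197],
    [-0.018, -0.094, 0.194],
    [-0.019, -0.099, 0.191],
    [-0.02, -0.105, 0.188],
    [0, 0, 0],
    [0, 0, 0],
    [0, 0, 0]
  ],
  "rotation": [
    [0.199, -0.039, 0],
    [0.199, -0.039, 0],
    [0.199, -0.039, 0],
    [0.199, -0.039, 0],
    [0.199, -0.039, 0],
    [0.199, -0.039, 0],
    [0.199, -0.039, 0],
    [0.199, -0.039, 0],
    [0.199, -0.039, 0],
    [0, 0, 0],
    [0, 0, 0],
    [0, 0, 0]
  ],
  "grip": [1, 1, 1, 1, 1, 1, 1, 1, 1, 1, 1, 1]
}}

```text
time: 37.5
ee_pos: [0.5041, -0.0209, 0.1429]
tcp_rot: [179.9, -19.5, 79.1]
wrist_force: [7.4, 1.2, -1.3]
opening: 0.0111
grasp_force: 60.1
```

```bash
python3 - <<'E'
from snap import *
from meas import *
o,m,w,t=snap(12);print(o['time'],o['ee_pos'],o['tcp_rot'],o['wrist_force'],o['opening'],o['grasp_force'])
s=bot.camera('scene');ms=bot.camera_model('scene');cv2.imwrite('pics/s12.png',s)
B,cb,nb=mask(s,'blue',(205,140,265,230));B0,c0,n0=mask(cv2.imread('pics/scene0.png'),'blue',(205,165,265,230))
for M in(B0,B):
  ys,xs=np.nonzero(M);print(xs.min(),xs.max(),ys.min(),ys.max())
print('expected shift of coupler centre',proj(ms,[[.5564,-.0141,.062],[.5553,-.024,.112]]))
E
```

```text
37.5 [ 0.50414182 -0.02094464  0.14285133] [179.8785923  -19.47440444  79.1232669 ] [ 7.36029703  1.21839688 -1.31947875] 0.011051431612237695 60.119338631629944
218 252 173 214
218 251 173 197
expected shift of coupler centre [[242.74548496 205.82236288]
 [240.66907226 190.32591843]]
```

>>> {"api": "carry_out", "payload": {
  "linear": [
    [0, 0, 0],
    [0, 0, 0],
    [0, 0, 0],
    [0, 0, 0]
  ],
  "rotation": [
    [0, 0, 0],
    [0, 0, 0],
    [0, 0, 0],
    [0, 0, 0]
  ],
  "grip": [1, 1, 1, 1]
}}

```text
time: 38.05
ee_pos: [0.5041, -0.0209, 0.1428]
tcp_rot: [179.9, -19.5, 79.1]
wrist_force: [8.3, 0.5, -0.7]
opening: 0.0111
grasp_force: 60.1
```

```bash
python3 -c "
from workcell import bot
print(bot.job_done())"
```

```text
the job is handed in; nothing more can be done
None
```

I handed the job in at about 38 s (no verdict was returned): sheet and upper tray are stacked squarely on the lower tray, the latch was pulled clear, and the coupler is held about 5 cm above the ball; I am gripping it by the red tab rather than the coupler box, assuming that counts as holding it.

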